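# Unstack aluminium weld parts onto their copper chill blocks

## Task

The four aluminium parts stacked on the welding bench are next to be TIG-welded: take the stack apart from the top down, one part at a time, finishing each before the next, and set each part flat and centred on the copper chill block that has its own outline - pipe stub on the small round block, square end cap on the square block, round flange on the large round block, oblong base plate on the oblong block - with the square and the oblong edges lined up with those of their blocks. Keep the parts upright, set them down instead of dropping them, and leave the jar and the brush where they are.

Things in the scene. Friction and masses are not known exactly. Their poses are not given: they have to be found in the camera images.
- pipe: Pipe stub: plain aluminium tube standing upright, outside diameter 28 mm, inside diameter 20 mm, 40 mm tall, about 30 g; the top of the stack at the start. Origin at the centre of its underside, z up along its axis.
- end_cap: Square end cap: solid aluminium square 40 x 40 mm, 16 mm thick, about 70 g; second from the top of the stack, under the pipe stub. Origin at the centre of its underside, z up, x and y along its edges.
- flange: Round flange: aluminium disc of diameter 62 mm, 16 mm thick, with an 18 mm centre hole (hidden at the start), about 120 g; third from the top, under the square end cap. Origin at the centre of its underside, z up.
- base_plate: Base plate: oblong aluminium plate 110 mm (x) by 66 mm (y), 16 mm thick, with a dark bolt hole at each corner, about 310 g; the bottom of the stack, flat on the bench. Each part lies flat on the one below, centred within about 3 mm but turned a little. Origin at the centre of its underside, z up, x along its 110 mm length.
- block_small: Small round copper chill block, diameter 44 mm, 12 mm high, fixed to the bench; the place of the pipe stub. Origin at the centre of its underside on the bench; its flat top is 12 mm above.
- block_square: Square copper chill block, 56 x 56 mm, 12 mm high, fixed to the bench; the place of the square end cap. Origin at the centre of its underside on the bench; its flat top is 12 mm above; x and y along its edges.
- block_disc: Large round copper chill block, diameter 78 mm, 12 mm high, fixed to the bench; the place of the round flange. Origin at the centre of its underside on the bench; its flat top is 12 mm above.
- block_rect: Oblong copper chill block, 126 mm (x) by 82 mm (y), 12 mm high, fixed to the bench; the place of the base plate. Origin at the centre of its underside on the bench; its flat top is 12 mm above; x along its 126 mm length.
- jar: Bystander: closed grey jar with a steel lid, diameter 48 mm, 50 mm tall, standing on the far side of the work. Origin at the centre of its underside.
- brush: Bystander: flat brush with a pale wooden handle, steel ferrule and grey bristles, 200 mm long, 42 mm wide, 20 mm thick, lying on the bench to the far left. Origin at the middle of its length on its underside, x towards the bristles.
Things that resemble listed ones, but are neither listed nor needed, are in the scene too. What is shaped like the end_cap but blue is not meant.

How it is judged:
On the way, in this order (a step that is already met when the one before it is completed fails the run):
1. the pipe stub is set on the small round block and let go (horizontal distance between pipe and block_small below 0.01 m and z of pipe in the frame of block_small between 0.009 and 0.015 m and angle between pipe's own z axis and vertical below 0.1 rad and linear speed of pipe below 0.02 m/s and angular speed of pipe below 0.2 rad/s and contact force between pipe and the fingers below 0.05 N), for 0.2 s.
2. the square end cap is set on the square block and let go (horizontal distance between end_cap and block_square below 0.01 m and z of end_cap in the frame of block_square between 0.009 and 0.015 m and angle between end_cap's own z axis and vertical below 0.1 rad and (angle between the x axis of end_cap and the x axis of block_square, either way round below 0.2 rad or angle between the x axis of end_cap and the y axis of block_square, either way round below 0.2 rad) and linear speed of end_cap below 0.02 m/s and angular speed of end_cap below 0.2 rad/s and contact force between end_cap and the fingers below 0.05 N), for 0.2 s.
3. the round flange is set on the large round block and let go (horizontal distance between flange and block_disc below 0.01 m and z of flange in the frame of block_disc between 0.009 and 0.015 m and angle between flange's own z axis and vertical below 0.1 rad and linear speed of flange below 0.02 m/s and angular speed of flange below 0.2 rad/s and contact force between flange and the fingers below 0.05 N), for 0.2 s.
4. the base plate is set on the oblong block and let go (horizontal distance between base_plate and block_rect below 0.01 m and z of base_plate in the frame of block_rect between 0.009 and 0.015 m and angle between base_plate's own z axis and vertical below 0.1 rad and angle between the x axis of base_plate and the x axis of block_rect, either way round below 0.2 rad and linear speed of base_plate below 0.02 m/s and angular speed of base_plate below 0.2 rad/s and contact force between base_plate and the fingers below 0.05 N), for 0.2 s.
At the end, for the whole second after the job is handed in: Each part lies flat (within 0.1 rad) on top of its own block (underside 9 to 15 mm above the block's), centred within 10 mm, released and at rest; the base plate's length within 0.2 rad of its block's, the end cap's edges within 0.2 rad of its block's edges (any quarter turn) (all of step 1 and all of step 2 and all of step 3 and all of step 4); the robot touches nothing.
It fails at once if a part is tipped over (more than 0.6 rad) (angle between any of pipe, end_cap, flange, base_plate's own z axis and vertical above 0.6 rad).
It fails at once if a part is dropped onto its block from more than 20 mm above it ((contact force between pipe and anything else below 0.005 N and horizontal distance between pipe and block_small below 0.04 m and z of pipe in the frame of block_small above 0.032 m) or (contact force between end_cap and anything else below 0.005 N and horizontal distance between end_cap and block_square below 0.04 m and z of end_cap in the frame of block_square above 0.032 m) or (contact force between flange and anything else below 0.005 N and horizontal distance between flange and block_disc below 0.04 m and z of flange in the frame of block_disc above 0.032 m) or (contact force between base_plate and anything else below 0.005 N and horizontal distance between base_plate and block_rect below 0.04 m and z of base_plate in the frame of block_rect above 0.032 m)).
It fails at once if the jar or the brush is pushed more than 20 mm from its place (distance of any of jar, brush from where it was at the start of the episode above 0.02 m).
It also fails if it takes over 102 s, if anything falls off the work surface, if the arm or the gripper's body presses on something with over 40 N, if the wrist force passes 120 N, or if a joint passes its speed limit or range.

## Robot

A 7-joint arm with a two-finger parallel gripper is mounted at the origin on the work surface. World frame = base frame: x ahead of the robot, y to its left, z up, the work surface at z = 0. Lengths are in m, angles in rad, forces in N, time in s.
With the tool pointing down it reaches from about 0.4 to 0.85 m from the base axis. Payload 4.5 kg.
Tool frame: the origin (TCP) lies between the finger pads; the fingertips stand 8 mm ahead of it and the grasp point (between the pads) lies 11 mm behind it; z points along the fingers, y is the line along which they close (so a half turn about z gives the same grasp; the last joint's range is limited). The gripper opens to 88 mm and grips with 3 to 60 N. Pads are 18 mm wide; open, the fingers measure 123 mm over their backs; the gripper's body (75 mm by 187 mm) begins 45 mm behind the grasp point.
Start: joints at [1.284, 0.689, -0.195, 1.565, 0.157, 0.902, -0.215], TCP at [0.197, -0.593, 0.247] pointing down, gripper open.
Joint ranges: [-3.01, 3.01], [-0.46, 2.08], [-1.47, 1.51], [0.13, 2.56], [-1, 4.14], [0.04, 2.09], [-2.66, 2.66]. Speed limits (rad/s): [2.57, 2.57, 3.14, 3.14, 3.14, 3.14, 3.14].

## Interface

Orientations are given as a unit quaternion [x, y, z, w].
In Python, from station import status, get_image, workorder gives the robot as it stands. The module is installed in compiled form; this text tells all that it offers.
- The arm moves only by the tool apply_moves, never from a script. Its argument "deltas" is text: rows parted by semicolons, each of 7 numbers parted by spaces: the shift along the tool's x, y, z each as a share of 2.5 cm, from -1 to 1, then the turn, a rotation vector about the tool's x, y, z each as a share of 5 degrees, from -1 to 1, then the opening, from -1 (shut) to 1 (fully open). In form: tx ty tz ax ay az fingers; .... A call has 1 to 8 rows; each row shifts and turns the commanded pose from where the row before left it, along the tool's axes as they then stand; what a row does not reach is not made up. A row lasts 1/12 s, in which the tool goes at most 41.7 mm and 7.16 degrees, less where a joint would pass 70% of its speed; a pose out of reach is approached as far as the arm can. A call with a number of a shift or a turn outside -1 to 1 is refused whole. A call with a gripper value outside its range is refused whole. The fingers move at their own pace and stop on an object; "force" is the grip in N (left out, the last holds). Time passes only in rows, so rows that do not move let the fingers close. It gives the time, the measured TCP pose, the force, the opening and the grip force at its end, in the units of the state.
- status.get_state(): the state, without advancing time (a new reading comes with each control period).
- get_image(name): name is "scene" or "top" or "wrist"; returns a dict with "pixels" (480x640x3 uint8, red, green, blue), "depth" (480x640 float32, m along the optical axis (not along the pixel's ray), 0 where there is no reading), "fx", "fy", "cx", "cy" (pixels), "D" ([k1, k2, p1, p2, k3] as OpenCV has them; the pictures are not rectified), "camera_from_world" (4x4, takes a point from world to camera coordinates). Camera axes: x right, y down, z forward; pixel columns grow to the right and rows downward; lengths in m; the calibration is good to about 2 mm. A picture is of the moment at which its call begins.
- workorder.finish_job(): hands the job in; it is judged then, once.
The state is a dict: "t": time; "joint_positions": joint angles; "joint_vel": joint speeds; "joint_torque": joint torques, N m; "tool_pos": TCP position; "ee_rot": TCP orientation; "force": force on the tool from outside, world axes, zero at the start; "ft_torque": the same for the moment, N m; "width": finger opening in m; "grasp_force": force on a finger pad.
Only numpy, scipy, OpenCV 4.12 (cv2) and the standard library are available. Lean on these libraries where they do the work, as an engineer would, in place of code of your own. Each camera call takes 0.05 s, during which the arm holds its last target. There are 200 camera calls.

## Working session

There is one attempt and no reset: what is moved stays moved. The work goes in short steps, Python scripts to look and compute and a tool call to move; the robot and the scene stay as the last step left them, time stands still between calls to the robot, and variables do not carry over. Pictures are saved under pics/ and viewed, at most 14 in all, crops included, and the job is handed in when it is done.

Besides the shell and the picture viewer there is one more tool, called after ">>>" by a JSON object that holds its "api" and its "payload", one argument or row to a line. apply_moves: Moves the arm, as the interface text tells. Shift numbers are shares of 2.5 cm and turn numbers shares of 5 degrees, none past 1 either way. Its arguments: {"type":"object","properties":{"deltas":{"type":"string"},"force":{"type":"number"}},"required":["deltas"]}

```bash
mkdir -p pics
python3 - <<'E'
from station import status,get_image
import cv2,numpy as np
print(status.get_state())
for n in("scene","top"):
    i=get_image(n); cv2.imwrite(f"pics/{n}0.png",i["pixels"][:,:,::-1]); np.savez(f"{n}0.npz",**{k:np.array(v) for k,v in i.items()})
    print(n,i["fx"],i["fy"],i["cx"],i["cy"],i["D"],np.round(i["camera_from_world"],3).tolist())
E
```

```text
{'t': 0.0, 'joint_positions': array([ 1.28378032,  0.68997749, -0.19451505,  1.56631794,  0.15729727,
        0.90250433, -0.21511729]), 'joint_vel': array([ 0.00103761, -0.00167707,  0.00018612,  0.0002652 , -0.0021116 ,
       -0.00026578, -0.0002475 ]), 'joint_torque': array([ 3.84640352e-04, -5.27560902e+01, -1.26691326e+00, -1.53427094e+01,
       -5.26429131e-02,  6.52789648e-03,  1.31022980e-04]), 'tool_pos': array([ 0.19685171, -0.59255008,  0.24592106]), 'ee_rot': array([ 9.87156757e-01,  1.59752034e-01, -2.08604717e-04, -8.83600617e-04]), 'force': array([ 0.46200288,  0.38419378, -0.40881049]), 'ft_torque': array([-0.01373067,  0.04755114, -0.03684225]), 'grasp_force': 0.0, 'width': 0.08838786656350661}
scene 520.5025222653011 520.5025222653011 312.0563392333967 248.42523022362383 [-0.09071213  0.          0.          0.          0.        ] [[-0.287, 0.958, 0.012, 0.135], [0.823, 0.254, -0.509, -0.495], [-0.49, -0.136, -0.861, 1.54], [0.0, 0.0, 0.0, 1.0]]
top 620.113729564885 620.113729564885 316.05499312625585 240.28369245622193 [-0.01097194  0.          0.          0.          0.        ] [[0.0, -1.0, 0.005, 0.048], [-0.982, -0.001, -0.19, 0.641], [0.19, -0.005, -0.982, 1.105], [0.0, 0.0, 0.0, 1.0]]
```

View pics/top0.png

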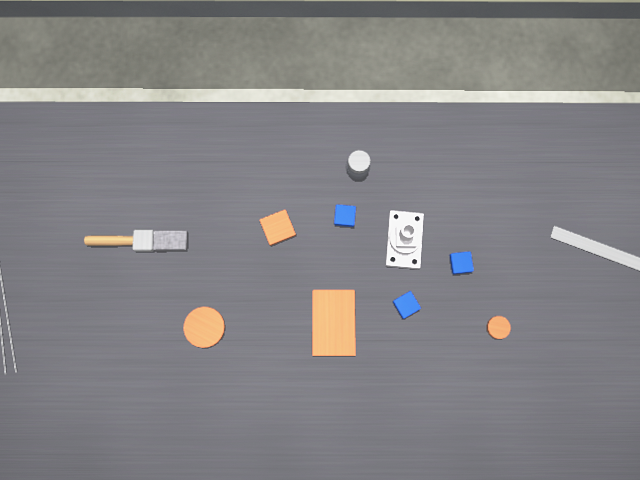

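View pics/scene0.png

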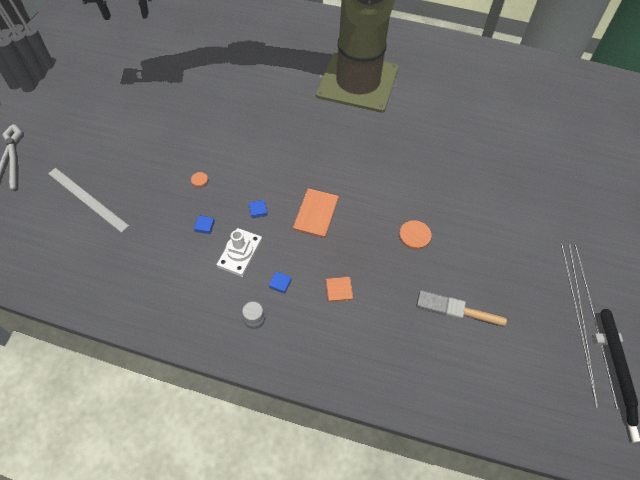

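```bash
cat > h.py <<'E'
import numpy as np,cv2
from station import status,get_image,workorder
def grab(n): return {k:np.array(v) for k,v in get_image(n).items()}
def K(i): return np.array([[i["fx"],0,i["cx"]],[0,i["fy"],i["cy"]],[0,0,1.]],float)
def rays(i,px):
    p=cv2.undistortPoints(np.array(px,float).reshape(-1,1,2),K(i),i["D"].astype(float)).reshape(-1,2)
    M=i["camera_from_world"]; R,t=M[:3,:3],M[:3,3]
    return -R.T@t, np.c_[p,np.ones(len(p))]@R
def plane(i,px,z):
    C,d=rays(i,px); return (C+d*((z-C[2])/d[:,2])[:,None])[:,:2]
def cloud(i):
    v,u=np.mgrid[:480,:640]; C,d=rays(i,np.c_[u.ravel(),v.ravel()])
    return (C+d*i["depth"].reshape(-1,1)).reshape(480,640,3)
def outlines(mask,i,z,amin=60):
    out=[]
    for c in cv2.findContours(mask.astype(np.uint8),cv2.RETR_EXTERNAL,cv2.CHAIN_APPROX_NONE)[0]:
        if cv2.contourArea(c)<amin: continue
        w=plane(i,c.reshape(-1,2),z).astype(np.float32)
        (x,y),s,a=cv2.minAreaRect(w); m=cv2.moments(w.reshape(-1,1,2)); 
        out.append((c.reshape(-1,2).mean(0).round(),np.round([m["m10"]/m["m00"],m["m01"]/m["m00"]],4),np.round([x,y],4),np.round(s,4),round(a,1)))
    return out
def copper(i):
    h=cv2.cvtColor(i["pixels"],cv2.COLOR_RGB2HSV); return (h[...,0]<18)&(h[...,1]>150)&(h[...,2]>120)
E
python3 - <<'E'
from h import *
for n in("top","scene"):
    i=dict(np.load(n+"0.npz")); print(n)
    for o in outlines(copper(i),i,0.006): print(*o)
    P=cloud(i); Z=P[...,2]
    near=np.hypot(P[...,0]-0.42,P[...,1]+0.1)<.3
    for lo,hi in((.01,.024),(.026,.04),(.042,.056),(.08,.096)):
        m=(Z>lo)&(Z<hi)&(i["depth"]>0)&near&~copper(i)
        for o in outlines(m,i,(lo+hi)/2,25): print(lo,*o,"z",np.median(Z[m]).round(4))
i=dict(np.load("top0.npz")); a=cv2.resize(i["pixels"][190:330,325:505,::-1],None,fx=4,fy=4,interpolation=cv2.INTER_CUBIC); cv2.imwrite("pics/crop0.png",a)
i=dict(np.load("scene0.npz")); a=cv2.resize(i["pixels"][190:310,180:330,::-1],None,fx=4,fy=4,interpolation=cv2.INTER_CUBIC); cv2.imwrite("pics/crop1.png",a)
E
```

```text
top
0.01 [498. 327.] [ 0.4811 -0.3   ] [ 0.4817 -0.2994] [0.0423 0.0416] 90.0 z 0.0144
0.01 [407. 305.] [ 0.5245 -0.1267] [ 0.5244 -0.1265] [0.0397 0.0409] 29.4 z 0.0144
0.01 [334. 323.] [0.4908 0.0138] [0.4908 0.0133] [0.1231 0.0805] 0.0 z 0.0144
0.01 [461. 263.] [ 0.6063 -0.2338] [ 0.6062 -0.2337] [0.0407 0.0412] 5.4 z 0.0144
0.01 [404. 239.] [ 0.6496 -0.1252] [ 0.6518 -0.1259] [0.0665 0.1113] 84.6 z 0.0144
0.01 [346. 219.] [ 0.6933 -0.0111] [ 0.6947 -0.0092] [0.0394 0.0324] 89.3 z 0.0144
0.026 [405. 238.] [ 0.644  -0.1196] [ 0.6524 -0.1249] [0.06   0.0612] 88.7 z 0.0322
0.042 [408. 232.] [ 0.6603 -0.127 ] [ 0.6598 -0.1266] [0.0117 0.0134] 0.1 z 0.0482
0.042 [407. 237.] [ 0.6448 -0.1225] [ 0.6513 -0.1245] [0.0401 0.0412] 88.6 z 0.0482
0.08 [409. 230.] [ 0.6547 -0.1226] [ 0.6545 -0.1224] [0.026  0.0294] 44.9 z 0.0878
scene
0.01 [281. 277.] [ 0.6935 -0.0067] [ 0.6961 -0.0038] [0.0399 0.0249] 84.6 z 0.0157
0.01 [242. 252.] [ 0.6686 -0.1175] [ 0.657  -0.1212] [0.0691 0.1144] 84.3 z 0.0157
0.01 [204. 224.] [ 0.6108 -0.2324] [ 0.611  -0.2322] [0.0441 0.0424] 5.9 z 0.0157
0.01 [258. 208.] [ 0.5282 -0.1222] [ 0.529  -0.1219] [0.046  0.0398] 30.5 z 0.0157
0.01 [316. 212.] [0.4959 0.0187] [0.4964 0.019 ] [0.1285 0.0823] 0.0 z 0.0157
0.01 [199. 179.] [ 0.4858 -0.2983] [ 0.4869 -0.2976] [0.0465 0.0412] 22.8 z 0.0157
0.026 [238. 250.] [ 0.6687 -0.1144] [ 0.6627 -0.12  ] [0.0533 0.0615] 10.1 z 0.0335
0.042 [239. 246.] [ 0.6629 -0.1163] [ 0.6569 -0.1204] [0.0419 0.0441] 89.1 z 0.0494
0.08 [237. 236.] [ 0.6588 -0.1189] [ 0.6584 -0.119 ] [0.0315 0.0288] 48.4 z 0.0886
```

View pics/crop0.png

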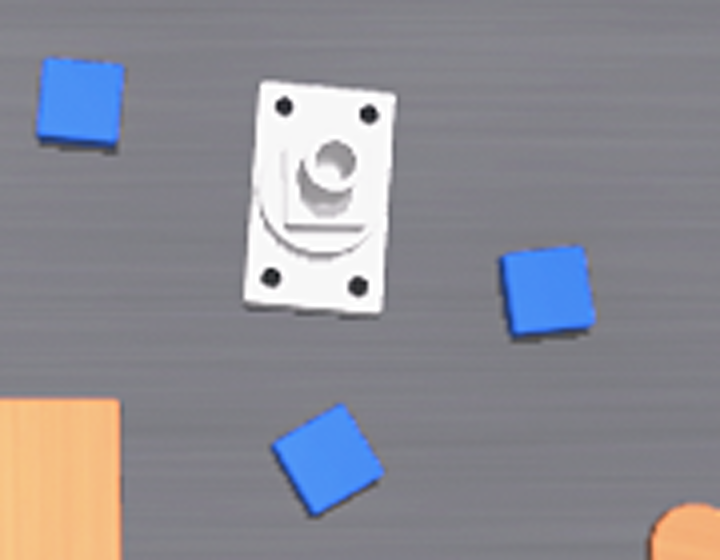

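The picture shows the stack at top-view (405,238), with the pipe at (408,230). The aluminium cap sits under the pipe. Possible confusions for the end cap are the blue squares at (345,216), (461,263) and (407,305), and the jar at (359,162) could pass for the pipe. The grey part in the stack is the right choice.

>>> {"api": "apply_moves", "payload": {
  "deltas": "0 0 0 0 0 0.92 1; 0 0 0 0 0 0.92 1; 0 0 0 0 0 0.92 1; 0 0 0 0 0 0.92 1; 0 0 0 0 0 0 1",
  "force": 25
}}

```text
t: 0.52
tool_pos: [0.1971, -0.5928, 0.2463]
ee_rot: [1.0, -0.001, -0.0, -0.0]
force: [-0.4, 0.1, -0.2]
width: 0.0883
grasp_force: 0.0
```

```bash
sed -i 's/>150)/>90)/' h.py; sed -i 's/\[\.\.\.,2\]>120/[...,2]>150/' h.py
python3 - <<'E'
from h import *
from scipy.spatial.transform import Rotation as R
s=status.get_state(); print(s["t"],s["tool_pos"],R.from_quat(s["ee_rot"]).as_matrix().round(4).tolist())
for n in("top","scene"):
    i=dict(np.load(n+"0.npz")); print(n)
    for o in outlines(copper(i),i,0.006): print(*o)
E
```

```text
0.5167 [ 0.19709941 -0.59281025  0.2463352 ] [[1.0, -0.0021, -0.0006], [-0.0021, -1.0, 0.0007], [-0.0006, -0.0007, -1.0]]
top
[499. 327.] [ 0.4823 -0.3038] [ 0.4823 -0.3043] [0.0428 0.042 ] 90.0
[204. 327.] [0.4827 0.2636] [0.4829 0.2638] [0.0773 0.0775] 64.5
[333. 323.] [0.4913 0.0148] [0.4914 0.0143] [0.1243 0.0823] 0.1
[107. 243.] [0.6458 0.4555] [0.6468 0.4586] [0.0937 0.0098] 87.3
[277. 227.] [0.679  0.1248] [0.6792 0.125 ] [0.0569 0.0568] 22.5
scene
[485. 316.] [0.6481 0.4601] [0.6481 0.4595] [0.0194 0.0944] 0.0
[339. 288.] [0.6765 0.126 ] [0.6765 0.1261] [0.0562 0.0571] 22.4
[415. 234.] [0.4792 0.2652] [0.4793 0.2655] [0.0767 0.0772] 53.5
[316. 212.] [0.4879 0.0157] [0.488  0.0156] [0.1277 0.0831] 0.0
[199. 179.] [ 0.4787 -0.3038] [ 0.4783 -0.3034] [0.0427 0.0425] 16.9
```

>>> {"api": "apply_moves", "payload": {
  "deltas": "0.4 -0.4 0 0 0 0 1; 0.8 -0.82 0 0 0 0 1; 0.8 -0.82 0 0 0 0 1; 0.8 -0.82 0 0 0 0 1; 0.8 -0.82 0 0 0 0 1; 0.8 -0.82 0 0 0 0 1; 0.8 -0.82 0 0 0 0 1; 0.8 -0.82 0 0 0 0 1"
}}

```text
t: 1.18
tool_pos: [0.3486, -0.4373, 0.2467]
ee_rot: [1.0, 0.001, 0.0, -0.0]
force: [0.4, 0.6, 0.1]
width: 0.0876
grasp_force: 0.0
```

>>> {"api": "apply_moves", "payload": {
  "deltas": "0.8 -0.82 0 0 0 0 1; 0.8 -0.82 0 0 0 0 1; 0.8 -0.82 0 0 0 0 1; 0.8 -0.82 0 0 0 0 1; 0.8 -0.82 0 0 0 0 1; 0.8 -0.82 0 0 0 0 1; 0.8 -0.82 0 0 0 0 1; 0.8 -0.82 0 0 0 0 1"
}}

```text
t: 1.85
tool_pos: [0.5081, -0.2731, 0.2466]
ee_rot: [1.0, 0.002, -0.0, -0.0]
force: [0.7, -0.2, -0.2]
width: 0.0882
grasp_force: 0.0
```

>>> {"api": "apply_moves", "payload": {
  "deltas": "0.8 -0.82 0 0 0 0 1; 0.8 -0.82 0 0 0 0 1; 0.8 -0.82 0 0 0 0 1; 0.8 -0.82 0 0 0 0 1; 0.8 -0.82 0 0 0 0 1; 0.8 -0.82 0 0 0 0 1; 0.8 -0.82 0 0 0 0 1; 0.4 -0.4 0 0 0 0 1"
}}

```text
t: 2.52
tool_pos: [0.6593, -0.116, 0.2464]
ee_rot: [1.0, 0.004, 0.001, -0.002]
force: [1.0, -0.0, -0.2]
width: 0.0879
grasp_force: 0.0
```

>>> {"api": "apply_moves", "payload": {
  "deltas": "0 0 0 0 0 0 1; 0 0 0 0 0 0 1"
}}

```text
t: 2.68
tool_pos: [0.6568, -0.1209, 0.2462]
ee_rot: [1.0, 0.002, -0.001, -0.0]
force: [-0.9, -0.5, -0.3]
width: 0.0882
grasp_force: 0.0
```

Run:
```python
from h import *
i=grab("wrist"); np.savez("w1.npz",**i); cv2.imwrite("pics/w1.png",i["pixels"][:,:,::-1])
s=status.get_state(); print(s["t"],s["tool_pos"],s["ee_rot"].round(4),i["camera_from_world"].round(3).tolist())
C,d=rays(i,[[320,240]]); print(C,d)
P=cloud(i); Z=P[...,2]
for lo,hi,z in((.012,.022,.016),(.028,.037,.032),(.043,.053,.048),(.083,.094,.088)):
    m=(Z>lo)&(Z<hi)&(i["depth"]>0)
    for o in outlines(m,i,z,300): print(z,*o,"z",np.median(Z[m]).round(4))
```

```text
2.7333 [ 0.65611992 -0.12280742  0.24636703] [ 1.e+00  2.e-04 -8.e-04  4.e-04] [[0.002, -1.0, -0.0, -0.123], [-0.948, -0.002, 0.319, 0.579], [-0.319, -0.001, -0.948, 0.6], [0.0, 0.0, 0.0, 1.0]]
[ 0.7406537  -0.1211454   0.38436063] [[-0.30455418  0.00573404 -0.95261897]]
0.016 [326. 324.] [ 0.53   -0.1251] [ 0.5303 -0.1249] [0.0418 0.0407] 30.3 z 0.0159
0.016 [220. 344.] [ 0.4851 -0.0103] [ 0.5013 -0.002 ] [0.0484 0.118 ] 89.1 z 0.0159
0.016 [169. 307.] [0.5472 0.0423] [0.5503 0.0419] [0.0238 0.0487] 38.7 z 0.0159
0.016 [437. 251.] [ 0.6116 -0.2344] [ 0.6118 -0.2342] [0.0402 0.0402] 6.1 z 0.0159
0.016 [ 70. 182.] [0.6824 0.1228] [0.6824 0.1223] [0.0545 0.0555] 22.1 z 0.0159
0.016 [326. 205.] [ 0.6602 -0.1254] [ 0.6569 -0.1246] [0.066  0.1104] 84.6 z 0.0159
0.016 [199. 154.] [ 0.7055 -0.0083] [ 0.7055 -0.0086] [0.0404 0.0402] 84.8 z 0.0159
0.032 [325. 201.] [ 0.6669 -0.1242] [ 0.6611 -0.1239] [0.0602 0.0527] 87.5 z 0.0323
0.048 [324. 211.] [ 0.6625 -0.1258] [ 0.6568 -0.1233] [0.0395 0.0405] 89.2 z 0.0497
0.048 [212.  28.] [ 0.8052 -0.035 ] [ 0.8045 -0.0352] [0.044  0.0424] 88.3 z 0.0497
0.088 [322. 223.] [ 0.6594 -0.1212] [ 0.6598 -0.1213] [0.0279 0.027 ] 0.1 z 0.0881
```

View pics/w1.png

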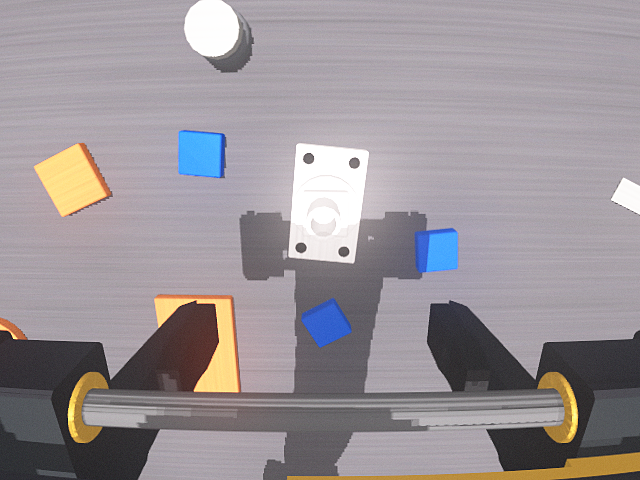

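The wrist view shows the stack at (326,205), the pipe top at (322,223), and nothing within the fingers' way. I'll descend on the pipe.

>>> {"api": "apply_moves", "payload": {
  "deltas": "0.1 0 0.5 0 0 0 1; 0.02 0 1 0 0 0 1; 0 0 1 0 0 0 1; 0 0 1 0 0 0 1; 0 0 1 0 0 0 1; 0 0 1 0 0 0 1; 0 0 1 0 0 0 1; 0 0 0.5 0 0 0 1"
}}

```text
t: 3.4
tool_pos: [0.657, -0.1237, 0.068]
ee_rot: [1.0, -0.001, -0.003, 0.0]
force: [-1.6, -0.0, -0.3]
width: 0.0879
grasp_force: 0.0
```

>>> {"api": "apply_moves", "payload": {
  "deltas": "0 0 0.3 0 0 0 1; 0 0 0.1 0 0 0 1; 0 0 0 0 0 0 1; 0 0 0 0 0 0 1"
}}

```text
t: 3.73
tool_pos: [0.6612, -0.1227, 0.063]
ee_rot: [1.0, -0.0, 0.001, 0.0]
force: [-0.6, -0.1, 0.6]
width: 0.0883
grasp_force: 0.0
```

>>> {"api": "apply_moves", "payload": {
  "deltas": "0 0 0 0 0 0 -0.5; 0 0 0 0 0 0 -0.6; 0 0 0 0 0 0 -0.8; 0 0 0 0 0 0 -1; 0 0 0 0 0 0 -1; 0 0 0 0 0 0 -1; 0 0 0 0 0 0 -1; 0 0 0 0 0 0 -1",
  "force": 15
}}

```text
t: 4.4
tool_pos: [0.6602, -0.1223, 0.0617]
ee_rot: [1.0, -0.0, -0.0, 0.0]
force: [-0.4, 0.5, -0.4]
width: 0.0371
grasp_force: 0.0
```

>>> {"api": "apply_moves", "payload": {
  "deltas": "0 0 0 0 0 0 -1; 0 0 0 0 0 0 -1; 0 0 0 0 0 0 -1; 0 0 0 0 0 0 -1; 0 0 -0.2 0 0 0 -1; 0 0 -0.6 0 0 0 -1; 0 0 -1 0 0 0 -1; 0 0 -1 0 0 0 -1"
}}

```text
t: 5.07
tool_pos: [0.6599, -0.1223, 0.133]
ee_rot: [1.0, -0.0, -0.0, -0.0]
force: [-0.2, -0.2, -0.2]
width: 0.0266
grasp_force: 15.0
```

>>> {"api": "apply_moves", "payload": {
  "deltas": "-0.4 0.4 -0.5 0 0 0 -1; -0.75 0.75 0 0 0 0 -1; -0.75 0.75 0 0 0 0 -1; -0.75 0.75 0 0 0 0 -1; -0.75 0.75 0 0 0 0 -1; -0.75 0.75 0 0 0 0 -1; -0.75 0.75 0 0 0 0 -1; -0.75 0.75 0 0 0 0 -1"
}}

```text
t: 5.73
tool_pos: [0.5184, -0.2646, 0.1458]
ee_rot: [1.0, -0.0, 0.001, 0.001]
force: [0.0, -1.1, -0.7]
width: 0.0268
grasp_force: 15.0
```

>>> {"api": "apply_moves", "payload": {
  "deltas": "-0.75 0.75 0 0 0 0 -1; -0.72 0.86 0 0 0 0 -1; 0 0 0 0 0 0 -1; 0 0 0 0 0 0 -1; 0 0 0 0 0 0 -1"
}}

```text
t: 6.15
tool_pos: [0.4834, -0.3033, 0.1452]
ee_rot: [1.0, 0.0, 0.001, 0.0]
force: [0.2, 1.3, -0.5]
width: 0.0268
grasp_force: 15.0
```

Run:
```python
from h import *
i=grab("wrist"); np.savez("w2.npz",**i); cv2.imwrite("pics/w2.png",i["pixels"][:,:,::-1])
s=status.get_state(); print(s["t"],s["tool_pos"],s["width"])
for o in outlines(copper(i),i,0.012,300): print(*o)
P=cloud(i); Z=P[...,2]; m=copper(i)&(abs(Z-.012)<.004)
for o in outlines(m,i,0.012,300): print("top",*o, np.median(Z[m]))
p=s["tool_pos"]; m=(abs(P[...,0]-p[0])<.025)&(abs(P[...,1]-p[1])<.025)&(abs(Z-p[2]-.026)<.004)
for o in outlines(m,i,p[2]+.026,100): print("pipe",*o,np.median(Z[m]))
```

```text
6.2 [ 0.48373847 -0.30256187  0.14495459] 0.0270095233555158
[316. 244.] [ 0.4755 -0.2992] [ 0.4758 -0.2994] [0.0434 0.0239] 80.1
top [317. 244.] [ 0.4755 -0.2992] [ 0.4756 -0.2996] [0.0433 0.0235] 81.1 0.012366483683195928
pipe [381. 350.] [ 0.4934 -0.3228] [ 0.4934 -0.3228] [0.0067 0.0104] 11.0 0.17135323845894102
pipe [262. 349.] [ 0.4937 -0.2834] [ 0.4937 -0.2835] [0.0128 0.0067] 77.8 0.17135323845894102
pipe [323. 367.] [ 0.4881 -0.3036] [ 0.4877 -0.3038] [0.0277 0.0226] 89.9 0.17135323845894102
```

View pics/w2.png

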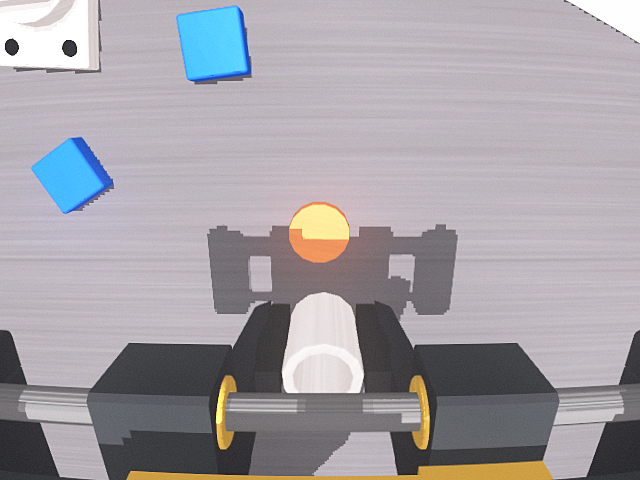

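```bash
sed -i 's/<18)/<28)/' h.py
python3 - <<'E'
from h import *
i=dict(np.load("w2.npz"))
P=cloud(i); Z=P[...,2]; m=copper(i)&(abs(Z-.012)<.004)
for o in outlines(m,i,0.012,300): print("top",*o)
m=(abs(Z-.012)<.003)&(i["depth"]>0)
for o in outlines(m,i,0.012,300): print("z",*o)
E
```

```text
top [319. 233.] [ 0.4857 -0.3011] [ 0.4856 -0.3012] [0.0428 0.043 ] 89.9
z [319. 233.] [ 0.4855 -0.3012] [ 0.4856 -0.3012] [0.0428 0.043 ] 89.9
z [89. 38.] [ 0.6195 -0.154 ] [ 0.6193 -0.1539] [0.0104 0.0434] 74.6
```

>>> {"api": "apply_moves", "payload": {
  "deltas": "0.09 -0.02 0.5 0 0 0 -1; 0 0 1 0 0 0 -1; 0 0 1 0 0 0 -1; 0 0 1 0 0 0 -1; 0 0 0.6 0 0 0 -1; 0 0 0.3 0 0 0 -1; 0 0 0.15 0 0 0 -1; 0 0 0 0 0 0 -1"
}}

```text
t: 6.87
tool_pos: [0.4848, -0.3024, 0.0297]
ee_rot: [1.0, 0.0, -0.0, -0.0]
force: [0.0, -0.5, 0.4]
width: 0.0266
grasp_force: 15.0
```

>>> {"api": "apply_moves", "payload": {
  "deltas": "0 0 0.08 0 0 0 -1; 0 0 0.05 0 0 0 -1; 0 0 0 0 0 0 -1; 0 0 0 0 0 0 -1"
}}

```text
t: 7.2
tool_pos: [0.4848, -0.3035, 0.0279]
ee_rot: [1.0, -0.0, 0.001, 0.0]
force: [-1.2, 0.6, -0.3]
width: 0.0265
grasp_force: 15.0
```

>>> {"api": "apply_moves", "payload": {
  "deltas": "0.03 -0.03 0.05 0 0 0 -1; 0 0 0.03 0 0 0 -1; 0 0 0 0 0 0 -1; 0 0 0 0 0 0 -1"
}}

```text
t: 7.53
tool_pos: [0.4856, -0.3024, 0.0256]
ee_rot: [1.0, -0.0, 0.0, 0.0]
force: [-0.1, 0.8, 3.5]
width: 0.0266
grasp_force: 15.0
```

>>> {"api": "apply_moves", "payload": {
  "deltas": "0 0 0 0 0 0 -0.2; 0 0 0 0 0 0 0; 0 0 0 0 0 0 0.3; 0 0 0 0 0 0 0.6; 0 0 0 0 0 0 1; 0 0 0 0 0 0 1; 0 0 0 0 0 0 1; 0 0 -0.2 0 0 0 1"
}}

```text
t: 8.2
tool_pos: [0.4847, -0.3022, 0.0297]
ee_rot: [1.0, -0.0, -0.001, -0.0]
force: [-0.9, -0.6, 0.0]
width: 0.0781
grasp_force: 0.0
```

>>> {"api": "apply_moves", "payload": {
  "deltas": "0 0 -0.4 0 0 0 1; 0 0 -0.8 0 0 0 1; 0 0 -1 0 0 0 1; 0 0 -1 0 0 0 1; 0 0 -1 0 0 0 1; 0 0 -1 0 0 0 1; 0 0 0 0 0 0 1; 0 0 0 0 0 0 1"
}}

```text
t: 8.87
tool_pos: [0.4861, -0.303, 0.1624]
ee_rot: [1.0, -0.0, 0.002, 0.001]
force: [-0.3, 0.0, -0.4]
width: 0.0884
grasp_force: 0.0
```

Run:
```python
from h import *
i=grab("wrist"); np.savez("w3.npz",**i)
s=status.get_state(); print(s["t"],s["tool_pos"],s["width"])
P=cloud(i); Z=P[...,2]
for z in(.012,.052):
    m=(abs(Z-z)<.004)&(i["depth"]>0)
    for o in outlines(m,i,z,300): print(z,*o)
```

```text
8.9167 [ 0.48517972 -0.30251805  0.16097251] 0.08817576982406007
0.012 [319. 224.] [ 0.4935 -0.2993] [ 0.4895 -0.3006] [0.0361 0.0431] 6.9
0.012 [ 91. 175.] [ 0.5341 -0.1374] [ 0.5289 -0.1255] [0.0412 0.0443] 29.9
0.012 [221.  57.] [ 0.6074 -0.2403] [ 0.6108 -0.2348] [0.0411 0.0418] 5.8
0.012 [71. 52.] [ 0.6179 -0.1393] [ 0.6262 -0.1223] [0.0708 0.0495] 84.7
0.052 [321. 248.] [ 0.4851 -0.3028] [ 0.4852 -0.303 ] [0.0271 0.0278] 89.9
```

>>> {"api": "apply_moves", "payload": {
  "deltas": "0.35 -0.35 -0.5 0 0 0 1; 0.75 -0.78 -0.5 0 0 0 1; 0.75 -0.78 0 0 0 0 1; 0.75 -0.78 0 0 0 0 1; 0.75 -0.78 0 0 0 0 1; 0.75 -0.78 0 0 0 0 1; 0.75 -0.78 0 0 0 0 1; 0.75 -0.78 0 0 0 0 1"
}}

```text
t: 9.58
tool_pos: [0.625, -0.1559, 0.1836]
ee_rot: [1.0, -0.0, -0.002, -0.0]
force: [0.9, 0.2, 0.0]
width: 0.088
grasp_force: 0.0
```

>>> {"api": "apply_moves", "payload": {
  "deltas": "0.75 -0.78 0 0 0 0 1; 0.51 -0.58 0 0 0 0 1; 0 0 0 0 0 0 1; 0 0 0 0 0 0 1; 0 0 0 0 0 0 1"
}}

```text
t: 10.0
tool_pos: [0.6552, -0.1247, 0.184]
ee_rot: [1.0, -0.001, -0.002, 0.001]
force: [-0.1, -0.5, -0.7]
width: 0.0885
grasp_force: 0.0
```

```bash
cat > look.py <<'E'
from h import *
import sys
n=sys.argv[1]; i=grab("wrist"); np.savez(n+".npz",**i); cv2.imwrite(f"pics/{n}.png",i["pixels"][:,:,::-1])
s=status.get_state(); print(s["t"],s["tool_pos"].round(4),s["ee_rot"].round(4),round(s["width"],4))
P=cloud(i); Z=P[...,2]; p=s["tool_pos"]
near=np.hypot(P[...,0]-p[0],P[...,1]-p[1])<.13
for z in map(float,sys.argv[2:]):
    m=(abs(Z-z)<.004)&(i["depth"]>0)&near
    for o in outlines(m,i,z,300): print(z,*o,np.median(Z[m]).round(4))
E
python3 look.py w4 .048 .032 .016
```

```text
10.05 [ 0.6552 -0.1253  0.1844] [ 1.0e+00 -1.2e-03 -1.3e-03  7.0e-04] 0.0883
0.048 [319. 232.] [ 0.6568 -0.1231] [ 0.657  -0.1233] [0.0396 0.0405] 88.5 0.0484
0.032 [320. 216.] [ 0.6673 -0.1247] [ 0.6613 -0.1237] [0.0607 0.0526] 88.7 0.0324
0.016 [322. 350.] [ 0.5377 -0.1242] [ 0.5332 -0.1233] [0.0357 0.0409] 29.6 0.0163
0.016 [449. 270.] [ 0.613  -0.2307] [ 0.6117 -0.2335] [0.0411 0.0401] 4.9 0.0163
0.016 [323. 219.] [ 0.6613 -0.1256] [ 0.657  -0.1245] [0.066  0.1102] 84.5 0.0163
0.016 [181. 163.] [ 0.703  -0.0169] [ 0.7049 -0.0148] [0.0278 0.0405] 84.6 0.0163
```

>>> {"api": "apply_moves", "payload": {
  "deltas": "0.06 -0.07 0.5 0 0 0.24 1; 0 0 1 0 0 0 1; 0 0 1 0 0 0 1; 0 0 1 0 0 0 1; 0 0 1 0 0 0 1; 0 0 0.6 0 0 0 1; 0 0 0.3 0 0 0 1; 0 0 0.1 0 0 0 1"
}}

```text
t: 10.72
tool_pos: [0.6571, -0.122, 0.0461]
ee_rot: [1.0, -0.011, -0.001, 0.0]
force: [0.8, 0.1, 0.5]
width: 0.0882
grasp_force: 0.0
```

>>> {"api": "apply_moves", "payload": {
  "deltas": "0 0 0 0 0 0 1; 0 0 0 0 0 0 1; 0 0 0 0 0 0 1"
}}

```text
t: 10.97
tool_pos: [0.6593, -0.1218, 0.0492]
ee_rot: [1.0, -0.011, 0.001, 0.0]
force: [0.1, -0.2, 0.2]
width: 0.088
grasp_force: 0.0
```

>>> {"api": "apply_moves", "payload": {
  "deltas": "-0.04 0.03 0.1 0 0 0 1; 0 0 0.06 0 0 0 1; 0 0 0 0 0 0 1; 0 0 0 0 0 0 1"
}}

```text
t: 11.3
tool_pos: [0.6572, -0.1223, 0.0438]
ee_rot: [1.0, -0.011, 0.0, 0.0]
force: [-0.5, -0.1, -0.3]
width: 0.0881
grasp_force: 0.0
```

>>> {"api": "apply_moves", "payload": {
  "deltas": "0 0 0 0 0 0 0.8"
}}

```text
t: 11.38
tool_pos: [0.6573, -0.1223, 0.0438]
ee_rot: [1.0, -0.011, 0.0, 0.0]
force: [0.3, 0.1, 1.0]
width: 0.0832
grasp_force: 0.0
```

>>> {"api": "apply_moves", "payload": {
  "deltas": "0 0 0 0 0 0 0.6"
}}

```text
t: 11.47
tool_pos: [0.6573, -0.1222, 0.0438]
ee_rot: [1.0, -0.011, 0.0, 0.0]
force: [0.3, 0.1, 0.0]
width: 0.077
grasp_force: 0.0
```

>>> {"api": "apply_moves", "payload": {
  "deltas": "0 0 0 0 0 0 0; 0 0 0 0 0 0 -0.5; 0 0 0 0 0 0 -1; 0 0 0 0 0 0 -1; 0 0 0 0 0 0 -1; 0 0 0 0 0 0 -1; 0 0 0 0 0 0 -1; 0 0 0 0 0 0 -1",
  "force": 25
}}

```text
t: 12.13
tool_pos: [0.6573, -0.1223, 0.0437]
ee_rot: [1.0, -0.011, 0.0, 0.0]
force: [0.5, -0.2, 1.0]
width: 0.0398
grasp_force: 25.0
```

>>> {"api": "apply_moves", "payload": {
  "deltas": "0 0 0 0 0 0 -1; 0 0 0 0 0 0 -1; 0 0 0 0 0 0 -1"
}}

```text
t: 12.38
tool_pos: [0.6573, -0.1223, 0.0437]
ee_rot: [1.0, -0.011, 0.0, 0.0]
force: [0.2, 0.0, -0.4]
width: 0.0396
grasp_force: 25.0
```

>>> {"api": "apply_moves", "payload": {
  "deltas": "0 0 -0.2 0 0 0 -1; 0 0 -0.6 0 0 0 -1; 0 0 -1 0 0 0 -1; 0 0 -1 0 0 0 -1; 0 0 -1 0 0 0 -1; 0 0 -0.2 0 0 0 -1; 0.04 -0.5 0 0 0 0 -1; 0.07 -0.95 0 0 0 0 -1"
}}

```text
t: 13.05
tool_pos: [0.6601, -0.0897, 0.1441]
ee_rot: [1.0, -0.014, 0.0, 0.002]
force: [0.4, -0.5, -0.7]
width: 0.0398
grasp_force: 25.0
```

>>> {"api": "apply_moves", "payload": {
  "deltas": "0.07 -0.95 0 0 0 0 -1; 0.07 -0.95 0 0 0 -0.5 -1; 0.08 -0.95 0 0 0 0 -1; 0.08 -0.95 0 0 0 0 -1; 0.08 -0.95 0 0 0 0 -1; 0.08 -0.95 0 0 0 0 -1; 0.08 -0.95 0 0 0 0 -1; 0.08 -0.95 0 0 0 0 -1"
}}

```text
t: 13.72
tool_pos: [0.6726, 0.1066, 0.1421]
ee_rot: [1.0, 0.012, -0.002, -0.0]
force: [1.2, 0.5, -0.9]
width: 0.0399
grasp_force: 25.0
```

>>> {"api": "apply_moves", "payload": {
  "deltas": "0.08 -0.77 0 0 0 0 -1; 0 0 0 0 0 -0.84 -1; 0 0 0 0 0 -0.84 -1; 0 0 0 0 0 -0.84 -1; 0 0 0 0 0 -0.84 -1; 0 0 0 0 0 -0.84 -1; 0 0 0 0 0 0 -1; 0 0 0 0 0 0 -1"
}}

```text
t: 14.38
tool_pos: [0.6746, 0.1242, 0.1425]
ee_rot: [0.981, 0.193, -0.001, -0.0]
force: [0.0, 0.1, -0.9]
width: 0.0394
grasp_force: 25.0
```

```bash
python3 look.py w5 .012
python3 - <<'E'
from h import *
i=dict(np.load("w5.npz")); Z=cloud(i)[...,2]
for o in outlines(copper(i),i,.012,300): print(*o)
E
```

```text
14.4333 [0.6748 0.124  0.1428] [ 9.813e-01  1.925e-01 -9.000e-04 -2.000e-04] 0.0398
0.012 [486. 255.] [0.7082 0.011 ] [0.7065 0.0086] [0.0144 0.0402] 81.0 0.0124
0.012 [324. 225.] [0.6818 0.1258] [0.6819 0.1258] [0.056  0.0558] 22.2 0.0124
[373. 469.] [ 0.5013 -0.0229] [ 0.5008 -0.0022] [0.0661 0.4074] 21.4
[453. 414.] [ 0.5714 -0.0367] [ 0.5706 -0.0365] [0.081  0.0185] 31.9
[192. 412.] [0.4866 0.1664] [0.488  0.1656] [0.0812 0.0189] 12.3
[ 72. 353.] [0.4998 0.2809] [0.5017 0.2807] [0.0331 0.0834] 60.6
[324. 224.] [0.6822 0.1259] [0.6822 0.1259] [0.0567 0.0559] 22.2
```

View pics/w5.png

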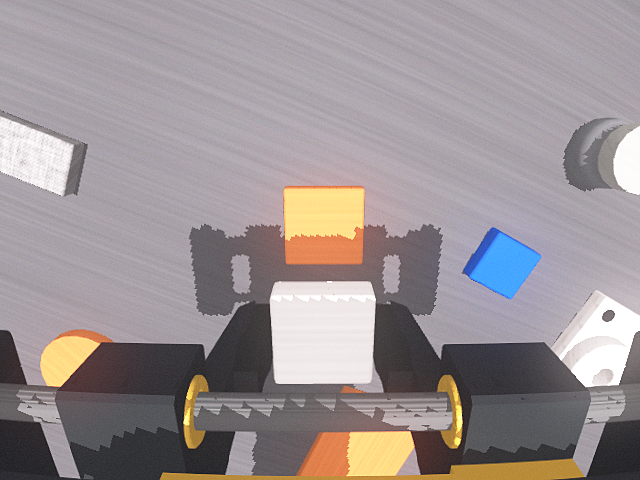

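The picture shows the cap held level at (323,335) and its square block at (324,225), both with the same edge direction. I'll lower it.

>>> {"api": "apply_moves", "payload": {
  "deltas": "0.15 0.04 0.5 0 0 0 -1; 0.14 0 1 0 0 0 -1; 0 0 1 0 0 0 -1; 0 0 1 0 0 0 -1; 0 0 0.6 0 0 0 -1; 0 0 0.3 0 0 0 -1; 0 0 0.15 0 0 0 -1; 0 0 0 0 0 0 -1"
}}

```text
t: 15.1
tool_pos: [0.6828, 0.1253, 0.0295]
ee_rot: [0.981, 0.193, -0.0, 0.0]
force: [0.4, -0.2, -0.3]
width: 0.0398
grasp_force: 25.0
```

>>> {"api": "apply_moves", "payload": {
  "deltas": "0 0 0.06 0 0 0 -1; 0 0 0.06 0 0 0 -1; 0 0 0 0 0 0 -1; 0 0 0 0 0 0 -1"
}}

```text
t: 15.43
tool_pos: [0.6832, 0.1252, 0.0278]
ee_rot: [0.981, 0.193, 0.001, 0.0]
force: [-0.3, 0.1, -0.4]
width: 0.04
grasp_force: 25.0
```

>>> {"api": "apply_moves", "payload": {
  "deltas": "-0.04 0 0.06 0 0 0 -1; 0 0 0.06 0 0 0 -1; 0 0 0 0 0 0 -1; 0 0 0 0 0 0 -1"
}}

```text
t: 15.77
tool_pos: [0.6817, 0.1247, 0.0238]
ee_rot: [0.981, 0.193, -0.0, 0.0]
force: [-0.7, 0.8, 0.3]
width: 0.0397
grasp_force: 25.0
```

>>> {"api": "apply_moves", "payload": {
  "deltas": "0 0 0.03 0 0 0 -1; 0 0 0 0 0 0 -1; 0 0 0 0 0 0 -1"
}}

```text
t: 16.02
tool_pos: [0.6818, 0.1248, 0.0237]
ee_rot: [0.981, 0.193, 0.0, 0.0]
force: [-2.2, -0.7, 4.4]
width: 0.0399
grasp_force: 25.0
```

>>> {"api": "apply_moves", "payload": {
  "deltas": "0 0 0 0 0 0 0; 0 0 0 0 0 0 0.2; 0 0 0 0 0 0 0.5; 0 0 0 0 0 0 1; 0 0 0 0 0 0 1; 0 0 0 0 0 0 1; 0 0 0 0 0 0 1; 0 0 -0.2 0 0 0 1"
}}

```text
t: 16.68
tool_pos: [0.681, 0.1246, 0.0274]
ee_rot: [0.981, 0.193, -0.001, 0.0]
force: [-0.6, -0.5, -0.6]
width: 0.0874
grasp_force: 0.0
```

>>> {"api": "apply_moves", "payload": {
  "deltas": "0 0 -0.4 0 0 0 1; 0 0 -0.8 0 0 0 1; 0 0 -1 0 0 0 1; 0 0 -1 0 0 0 1; 0 0 -1 0 0 0 1; 0 0 -1 0 0 0 1; 0 0 0 0 0 0 1; 0 0 0 0 0 0 1"
}}

```text
t: 17.35
tool_pos: [0.6832, 0.1251, 0.161]
ee_rot: [0.981, 0.193, 0.002, -0.0]
force: [-0.5, -0.4, -0.5]
width: 0.0881
grasp_force: 0.0
```

```bash
python3 look.py w6 .012 .028
```

```text
17.4 [0.682  0.1248 0.1592] [9.812e-01 1.932e-01 7.000e-04 0.000e+00] 0.0882
0.012 [320. 231.] [0.6816 0.1257] [0.6818 0.1258] [0.0563 0.0557] 22.2 0.0124
0.028 [322. 239.] [0.6816 0.124 ] [0.6815 0.1239] [0.0404 0.0397] 22.2 0.0284
```

>>> {"api": "apply_moves", "payload": {
  "deltas": "0 0 -0.5 0 0 0.92 1; 0 0 -0.5 0 0 0.92 1; 0 0 0 0 0 0.92 1; 0 0 0 0 0 0.92 1; 0 0 0 0 0 0.92 1; 0 0 0 0 0 0.92 1; -0.03 0.45 0 0 0 0 1; -0.03 0.9 0 0 0 0 1"
}}

```text
t: 18.07
tool_pos: [0.6761, 0.0948, 0.1818]
ee_rot: [0.999, -0.042, -0.001, -0.001]
force: [0.7, 0.3, 0.2]
width: 0.0877
grasp_force: 0.0
```

>>> {"api": "apply_moves", "payload": {
  "deltas": "0 0.9 0 0 0 0 1; 0 0.9 0 0 0 0 1; 0 0.9 0 0 0 0 1; 0 0.9 0 0 0 0 1; 0 0.9 0 0 0 0 1; 0 0.9 0 0 0 0 1; 0 0.9 0 0 0 0 1; 0 0.9 0 0 0 0 1"
}}

```text
t: 18.73
tool_pos: [0.6591, -0.0901, 0.1822]
ee_rot: [0.999, -0.045, -0.001, 0.0]
force: [-0.7, 0.2, -0.4]
width: 0.0883
grasp_force: 0.0
```

>>> {"api": "apply_moves", "payload": {
  "deltas": "0 0.9 0 0 0 0 1; 0 0.54 0 0 0 0 1; 0 0 0 0 0 0 1; 0 0 0 0 0 0 1; 0 0 0 0 0 0 1"
}}

```text
t: 19.15
tool_pos: [0.6572, -0.1215, 0.1829]
ee_rot: [0.999, -0.045, -0.0, -0.001]
force: [0.2, 0.0, 0.1]
width: 0.0882
grasp_force: 0.0
```

```bash
python3 look.py w7 .032 .016
```

```text
19.2 [ 0.6574 -0.1211  0.183 ] [ 9.99e-01 -4.48e-02 -1.00e-04 -1.00e-03] 0.0881
0.032 [325. 228.] [ 0.657  -0.1236] [ 0.6572 -0.1235] [0.0606 0.0612] 84.8 0.0324
0.016 [337. 352.] [ 0.5389 -0.1237] [ 0.535  -0.1224] [0.0314 0.0414] 28.7 0.0163
0.016 [457. 262.] [ 0.6134 -0.2285] [ 0.6118 -0.2319] [0.0411 0.0366] 6.8 0.0163
0.016 [328. 221.] [ 0.6611 -0.1257] [ 0.6571 -0.1246] [0.0658 0.11  ] 84.5 0.0163
0.016 [179. 178.] [ 0.7036 -0.0146] [ 0.705  -0.0128] [0.0323 0.0397] 83.8 0.0163
```

View pics/w7.png

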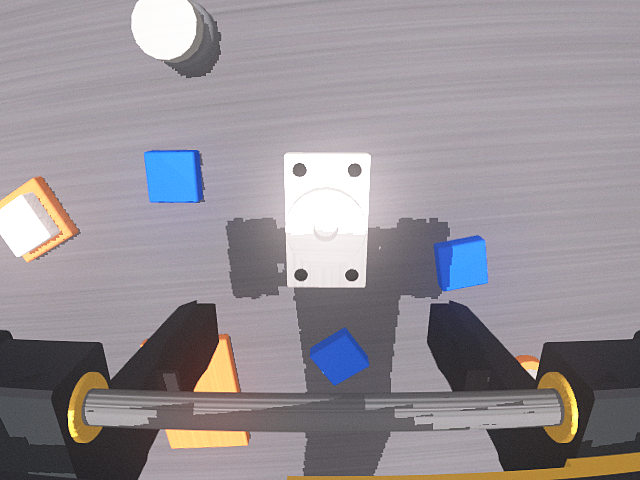

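>>> {"api": "apply_moves", "payload": {
  "deltas": "0 0.1 0.5 0 0 0 1; 0 0 1 0 0 0 1; 0 0 1 0 0 0 1; 0 0 1 0 0 0 1; 0 0 1 0 0 0 1; 0 0 1 0 0 0 1; 0 0 0.5 0 0 0 1; 0 0 0.15 0 0 0 1"
}}

```text
t: 19.87
tool_pos: [0.6549, -0.1248, 0.0262]
ee_rot: [0.999, -0.046, -0.003, -0.0]
force: [-0.7, -0.2, -0.0]
width: 0.0882
grasp_force: 0.0
```

>>> {"api": "apply_moves", "payload": {
  "deltas": "0 0 0.1 0 0 0 1; 0 0 0 0 0 0 1; 0 0 0 0 0 0 1; 0 0 0 0 0 0 1"
}}

```text
t: 20.2
tool_pos: [0.6581, -0.1264, 0.0285]
ee_rot: [0.999, -0.046, 0.001, 0.0]
force: [-0.2, -0.5, 0.1]
width: 0.0879
grasp_force: 0.0
```

>>> {"api": "apply_moves", "payload": {
  "deltas": "0 -0.06 0.04 0 0 0 1; 0 0 0 0 0 0 1; 0 0 0 0 0 0 0.8; 0 0 0 0 0 0 0.7"
}}

```text
t: 20.53
tool_pos: [0.6572, -0.1247, 0.0262]
ee_rot: [0.999, -0.046, 0.0, 0.0]
force: [-0.3, -0.5, -0.1]
width: 0.0771
grasp_force: 0.0
```

>>> {"api": "apply_moves", "payload": {
  "deltas": "0 -0.04 0 0 0 0 0.5; 0 0 0 0 0 0 0; 0 0 0 0 0 0 -1; 0 0 0 0 0 0 -1; 0 0 0 0 0 0 -1; 0 0 0 0 0 0 -1; 0 0 0 0 0 0 -1",
  "force": 30
}}

```text
t: 21.12
tool_pos: [0.6572, -0.1235, 0.026]
ee_rot: [0.999, -0.046, 0.0, -0.0]
force: [0.5, 0.5, -1.2]
width: 0.0617
grasp_force: 30.0
```

>>> {"api": "apply_moves", "payload": {
  "deltas": "0 0 -0.2 0 0 0 -1; 0 0 -0.6 0 0 0 -1; 0 0 -1 0 0 0 -1; 0 0 -1 0 0 0 -1; 0 0 -1 0 0 0 -1; 0 0 -1 0 0 0 -1; -0.26 -0.46 0 0 0 0 -1; -0.52 -0.93 0 0 0 0 -1"
}}

```text
t: 21.78
tool_pos: [0.6433, -0.0924, 0.1496]
ee_rot: [0.999, -0.05, 0.004, 0.002]
force: [-0.1, -0.1, -1.5]
width: 0.0618
grasp_force: 30.0
```

>>> {"api": "apply_moves", "payload": {
  "deltas": "-0.52 -0.93 0 0 0 0 -1; -0.52 -0.93 0 0 0 0 -1; -0.52 -0.93 0 0 0 0 -1; -0.52 -0.93 0 0 0 0 -1; -0.52 -0.93 0 0 0 0 -1; -0.52 -0.93 0 0 0 0 -1; -0.52 -0.93 0 0 0 0 -1; -0.52 -0.93 0 0 0 0 -1"
}}

```text
t: 22.45
tool_pos: [0.5544, 0.1084, 0.1473]
ee_rot: [0.999, -0.047, 0.001, -0.0]
force: [-0.6, 0.8, -1.7]
width: 0.0617
grasp_force: 30.0
```

>>> {"api": "apply_moves", "payload": {
  "deltas": "-0.52 -0.93 0 0 0 0 -1; -0.52 -0.93 0 0 0 0 -1; -0.52 -0.93 0 0 0 0 -1; -0.52 -0.93 0 0 0 0 -1; -0.52 -0.93 0 0 0 0 -1; -0.52 -0.93 0 0 0 0 -1; -0.2 -0.46 0 0 0 0 -1; 0 0 0 0 0 0 -1"
}}

```text
t: 23.12
tool_pos: [0.4848, 0.2697, 0.1468]
ee_rot: [0.999, -0.043, 0.0, -0.002]
force: [-0.1, -1.1, -1.0]
width: 0.062
grasp_force: 30.0
```

>>> {"api": "apply_moves", "payload": {
  "deltas": "0 0 0 0 0 0 -1; 0 0 0 0 0 0 -1"
}}

```text
t: 23.28
tool_pos: [0.4872, 0.2633, 0.1464]
ee_rot: [0.999, -0.048, 0.001, 0.001]
force: [-0.3, 0.6, -2.1]
width: 0.0619
grasp_force: 30.0
```

```bash
python3 look.py w8 .012
```

```text
23.3333 [0.4872 0.2631 0.1462] [ 9.988e-01 -4.810e-02  5.000e-04  8.000e-04] 0.0617
0.012 [321. 229.] [0.4934 0.2633] [0.4937 0.2633] [0.0773 0.0619] 84.4 0.0124
```

View pics/w8.png

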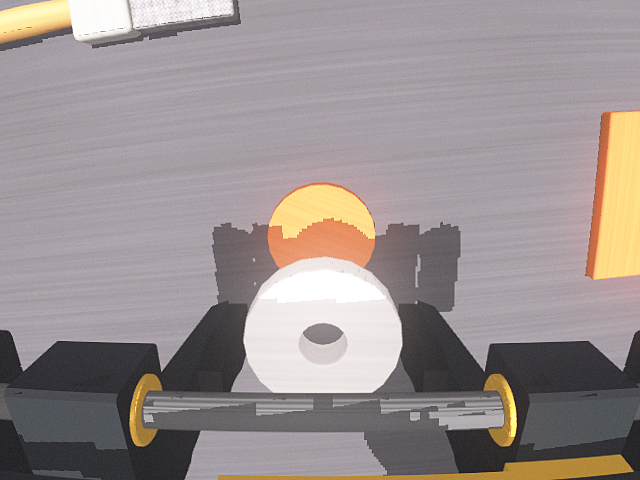

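The flange is held at (323,335), and its block is centred near (321,235), partly hidden. They're within about 1 mm. I'll lower it.

>>> {"api": "apply_moves", "payload": {
  "deltas": "-0.05 -0.04 0.5 0 0 0 -1; 0 0 1 0 0 0 -1; 0 0 1 0 0 0 -1; 0 0 1 0 0 0 -1; 0 0 0.7 0 0 0 -1; 0 0 0.4 0 0 0 -1; 0 0 0.15 0 0 0 -1; 0 0 0 0 0 0 -1"
}}

```text
t: 24.0
tool_pos: [0.4853, 0.2655, 0.0268]
ee_rot: [0.999, -0.047, -0.0, 0.001]
force: [-0.6, -0.2, -1.7]
width: 0.0617
grasp_force: 30.0
```

>>> {"api": "apply_moves", "payload": {
  "deltas": "0 0 0.06 0 0 0 -1; 0 0 0.04 0 0 0 -1; 0 0 0 0 0 0 -1; 0 0 0 0 0 0 -1"
}}

```text
t: 24.33
tool_pos: [0.4853, 0.2669, 0.0254]
ee_rot: [0.999, -0.046, 0.001, -0.0]
force: [-0.4, 0.1, -1.4]
width: 0.0616
grasp_force: 30.0
```

>>> {"api": "apply_moves", "payload": {
  "deltas": "0.03 0.06 0.06 0 0 0 -1; 0 0 0.03 0 0 0 -1; 0 0 0 0 0 0 -1; 0 0 0 0 0 0 -1"
}}

```text
t: 24.67
tool_pos: [0.4855, 0.2651, 0.0224]
ee_rot: [0.999, -0.046, 0.0, 0.0]
force: [-0.6, 0.1, -1.7]
width: 0.0622
grasp_force: 30.0
```

>>> {"api": "apply_moves", "payload": {
  "deltas": "0 0 0.03 0 0 0 -1; 0 0 0 0 0 0 -1; 0 0 0 0 0 0 -1"
}}

```text
t: 24.92
tool_pos: [0.4855, 0.2651, 0.0219]
ee_rot: [0.999, -0.046, 0.0, -0.0]
force: [-0.7, -0.1, 2.6]
width: 0.062
grasp_force: 30.0
```

>>> {"api": "apply_moves", "payload": {
  "deltas": "0 0 0 0 0 0 0.5; 0 0 0 0 0 0 0.7; 0 0 0 0 0 0 1; 0 0 0 0 0 0 1; 0 0 0 0 0 0 1; 0 0 0 0 0 0 1; 0 0 -0.2 0 0 0 1; 0 0 -0.4 0 0 0 1"
}}

```text
t: 25.58
tool_pos: [0.4848, 0.2647, 0.0363]
ee_rot: [0.999, -0.046, -0.001, 0.001]
force: [0.0, -0.1, 0.1]
width: 0.0881
grasp_force: 0.0
```

>>> {"api": "apply_moves", "payload": {
  "deltas": "0 0 -0.8 0 0 0 1; 0 0 -1 0 0 0 1; 0 0 -1 0 0 0 1; 0 0 -1 0 0 0 1; 0 0 -1 0 0 0 1; 0 0 -0.5 0 0 0 1; 0 0 0 0 0 0 1; 0 0 0 0 0 0 1"
}}

```text
t: 26.25
tool_pos: [0.4857, 0.2653, 0.1702]
ee_rot: [0.999, -0.046, 0.001, -0.001]
force: [-0.7, 0.3, -0.7]
width: 0.0881
grasp_force: 0.0
```

```bash
python3 look.py w9 .012 .028
```

```text
26.3 [0.4851 0.265  0.1692] [ 9.989e-01 -4.630e-02 -1.000e-04  1.000e-04] 0.0877
0.012 [323. 232.] [0.4822 0.265 ] [0.4822 0.2649] [0.015  0.0167] 22.0 0.0124
0.012 [323. 227.] [0.4999 0.2606] [0.4859 0.264 ] [0.0772 0.0768] 84.7 0.0124
0.028 [323. 232.] [0.4854 0.2647] [0.4855 0.2647] [0.0605 0.0612] 84.7 0.0284
```

>>> {"api": "apply_moves", "payload": {
  "deltas": "0.26 0.46 0 0 0 0 1; 0.52 0.93 0 0 0 0 1; 0.52 0.93 0 0 0 0 1; 0.52 0.93 0 0 0 0 1; 0.52 0.93 0 0 0 0 1; 0.52 0.93 0 0 0 0 1; 0.52 0.93 0 0 0 0 1; 0.52 0.93 0 0 0 0 1"
}}

```text
t: 26.97
tool_pos: [0.5657, 0.0811, 0.1676]
ee_rot: [0.999, -0.046, -0.002, 0.0]
force: [1.0, 0.2, -0.4]
width: 0.0882
grasp_force: 0.0
```

>>> {"api": "apply_moves", "payload": {
  "deltas": "0.52 0.93 0 0 0 0 1; 0.52 0.93 0 0 0 0 1; 0.52 0.93 0 0 0 0 1; 0.52 0.93 0 0 0 0 1; 0.52 0.93 0 0 0 0 1; 0.52 0.93 0 0 0 0 1; 0.52 0.93 0 0 0 0 1; 0.52 0.93 0 0 0 0 1"
}}

```text
t: 27.63
tool_pos: [0.6519, -0.1133, 0.1672]
ee_rot: [0.999, -0.046, -0.002, -0.0]
force: [0.5, -0.5, -0.4]
width: 0.088
grasp_force: 0.0
```

>>> {"api": "apply_moves", "payload": {
  "deltas": "0.22 0.5 0 0 0 0 1; 0 0 0 0 0 0 1; 0 0 0 0 0 0 1; 0 0 0 0 0 0 1"
}}

```text
t: 27.97
tool_pos: [0.6562, -0.1225, 0.1685]
ee_rot: [0.999, -0.045, -0.001, -0.001]
force: [-0.4, 0.9, -0.9]
width: 0.0883
grasp_force: 0.0
```

```bash
python3 look.py w10 .016
```

```text
28.0167 [ 0.6564 -0.1222  0.1688] [ 9.99e-01 -4.49e-02 -8.00e-04 -1.10e-03] 0.0882
0.016 [337. 360.] [ 0.5385 -0.1239] [ 0.5344 -0.1225] [0.0335 0.0413] 28.5 0.0164
0.016 [462. 268.] [ 0.6133 -0.2292] [ 0.6117 -0.2327] [0.0409 0.0383] 6.7 0.0164
0.016 [325. 222.] [ 0.6574 -0.1246] [ 0.6574 -0.1247] [0.0659 0.1087] 84.6 0.0164
0.016 [172. 180.] [ 0.7036 -0.0153] [ 0.7052 -0.0136] [0.0312 0.0394] 83.9 0.0164
```

View pics/w10.png

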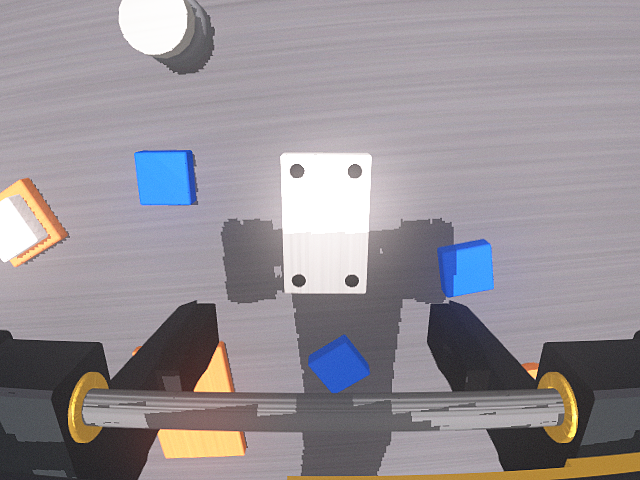

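The base plate lies clear at (325,222), with free bench on both sides for the fingers. I'll descend.

>>> {"api": "apply_moves", "payload": {
  "deltas": "0.04 0.09 0.5 0 0 0.05 1; 0 0 1 0 0 0 1; 0 0 1 0 0 0 1; 0 0 1 0 0 0 1; 0 0 1 0 0 0 1; 0 0 1 0 0 0 1; 0 0 0.5 0 0 0 1; 0 0 0.1 0 0 0 1"
}}

```text
t: 28.68
tool_pos: [0.6554, -0.1261, 0.0134]
ee_rot: [0.999, -0.048, -0.003, -0.001]
force: [-0.7, -0.4, 0.3]
width: 0.0881
grasp_force: 0.0
```

>>> {"api": "apply_moves", "payload": {
  "deltas": "0 0 0 0 0 0 1; 0 0 0 0 0 0 1; 0 0 0 0 0 0 1; 0 0 0 0 0 0 1"
}}

```text
t: 29.02
tool_pos: [0.6589, -0.1277, 0.0183]
ee_rot: [0.999, -0.049, 0.001, 0.0]
force: [1.1, 0.2, -1.2]
width: 0.0882
grasp_force: 0.0
```

>>> {"api": "apply_moves", "payload": {
  "deltas": "-0.04 -0.08 0.1 0 0 -0.05 1; 0 0 0.1 0 0 0 1; 0 0 0 0 0 0 1; 0 0 0 0 0 0 1; 0 0 0 0 0 0 1"
}}

```text
t: 29.43
tool_pos: [0.657, -0.1255, 0.0117]
ee_rot: [0.999, -0.046, -0.0, 0.0]
force: [-0.1, 0.5, 0.8]
width: 0.0882
grasp_force: 0.0
```

>>> {"api": "apply_moves", "payload": {
  "deltas": "0 -0.03 0 0 0 0 0.7; 0 0 0 0 0 0 0.5; 0 0 0 0 0 0 0; 0 0 0 0 0 0 -1; 0 0 0 0 0 0 -1; 0 0 0 0 0 0 -1; 0 0 0 0 0 0 -1; 0 0 0 0 0 0 -1",
  "force": 45
}}

```text
t: 30.1
tool_pos: [0.6571, -0.1246, 0.0117]
ee_rot: [0.999, -0.046, 0.0, -0.0]
force: [-0.2, -1.2, -0.4]
width: 0.0656
grasp_force: 45.0
```

>>> {"api": "apply_moves", "payload": {
  "deltas": "0 0 -0.1 0 0 0 -1; 0 0 -0.4 0 0 0 -1; 0 0 -0.8 0 0 0 -1; 0 0 -1 0 0 0 -1; 0 0 -1 0 0 0 -1; 0 0 -1 0 0 0 -1; 0 0 -0.4 0 0 -0.53 -1; 0 0 0 0 0 -0.53 -1"
}}

```text
t: 30.77
tool_pos: [0.659, -0.1253, 0.1332]
ee_rot: [1.0, 0.001, 0.003, 0.001]
force: [-0.4, -0.1, -3.8]
width: 0.0657
grasp_force: 45.0
```

>>> {"api": "apply_moves", "payload": {
  "deltas": "-0.35 -0.3 0 0 0 0 -1; -0.7 -0.6 0 0 0 0 -1; -0.7 -0.6 0 0 0 0 -1; -0.7 -0.6 0 0 0 0 -1; -0.7 -0.6 0 0 0 0 -1; -0.7 -0.6 0 0 0 0 -1; -0.7 -0.6 0 0 0 0 -1; -0.7 -0.6 0 0 0 0 -1"
}}

```text
t: 31.43
tool_pos: [0.5249, -0.0118, 0.1298]
ee_rot: [1.0, -0.0, 0.0, 0.0]
force: [0.4, -0.3, -4.2]
width: 0.0655
grasp_force: 45.0
```

>>> {"api": "apply_moves", "payload": {
  "deltas": "-0.7 -0.6 0 0 0 0 -1; -0.57 -0.52 0 0 0 0 -1; 0 0 0 0 0 0 -1; 0 0 0 0 0 0 -1; 0 0 0 0 0 0 -1"
}}

```text
t: 31.85
tool_pos: [0.4952, 0.0153, 0.1297]
ee_rot: [1.0, -0.0, 0.001, 0.0]
force: [0.8, -0.3, -3.9]
width: 0.0658
grasp_force: 45.0
```

```bash
python3 look.py w11 .012
python3 - <<'E'
from h import *
i=dict(np.load("w11.npz")); P=cloud(i); z=status.get_state()["tool_pos"][2]+.0043
m=(abs(P[...,2]-z)<.004)&(i["depth"]>0); print("plate z",np.median(P[...,2][m]))
for o in outlines(m,i,z,1000): print(*o)
E
```

```text
31.9 [0.4953 0.015  0.1296] [ 1.e+00 -7.e-04  1.e-03  3.e-04] 0.0653
0.012 [321. 171.] [0.5433 0.0157] [0.5433 0.0157] [0.0819 0.0288] 89.9 0.0123
plate z 0.13439732709718452
[322. 439.] [0.4452 0.0151] [0.4452 0.0151] [0.0651 0.0096] 89.9
[321. 299.] [0.5104 0.0149] [0.5107 0.0149] [0.0961 0.0798] 89.9
```

View pics/w11.png

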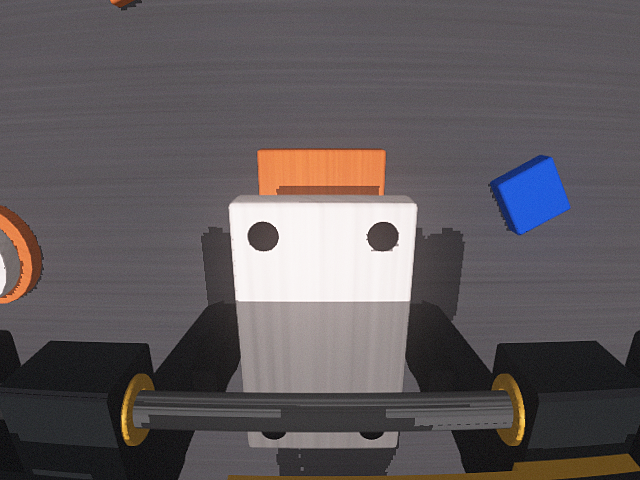

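The plate at (321,320) is held level and its edges are parallel to the block's far edge at row 150. The centres agree to within 1 mm, so I'll lower it.

>>> {"api": "apply_moves", "payload": {
  "deltas": "0 -0.03 0.5 0 0 0 -1; 0 0 1 0 0 0 -1; 0 0 1 0 0 0 -1; 0 0 0.7 0 0 0 -1; 0 0 0.5 0 0 0 -1; 0 0 0.25 0 0 0 -1; 0 0 0.1 0 0 0 -1; 0 0 0 0 0 0 -1"
}}

```text
t: 32.57
tool_pos: [0.4947, 0.0161, 0.0278]
ee_rot: [1.0, -0.001, 0.0, 0.0]
force: [-0.5, -0.5, -3.3]
width: 0.0655
grasp_force: 45.0
```

>>> {"api": "apply_moves", "payload": {
  "deltas": "0 0 0.06 0 0 0 -1; 0 0 0 0 0 0 -1; 0 0 0 0 0 0 -1; 0 0 0 0 0 0 -1"
}}

```text
t: 32.9
tool_pos: [0.4945, 0.0166, 0.027]
ee_rot: [1.0, -0.0, 0.001, -0.0]
force: [-0.1, 0.1, -3.2]
width: 0.0651
grasp_force: 45.0
```

>>> {"api": "apply_moves", "payload": {
  "deltas": "0 0 0.06 0 0 0 -1; 0 0 0.03 0 0 0 -1; 0 0 0 0 0 0 -1; 0 0 0 0 0 0 -1"
}}

```text
t: 33.23
tool_pos: [0.4941, 0.0166, 0.0242]
ee_rot: [1.0, -0.0, -0.0, 0.0]
force: [0.2, 0.8, -4.1]
width: 0.0654
grasp_force: 45.0
```

>>> {"api": "apply_moves", "payload": {
  "deltas": "0 0 0.02 0 0 0 -1; 0 0 0 0 0 0 -1; 0 0 0 0 0 0 -1"
}}

```text
t: 33.48
tool_pos: [0.4941, 0.0166, 0.0237]
ee_rot: [1.0, -0.0, -0.0, 0.0]
force: [0.2, 0.8, -3.5]
width: 0.0657
grasp_force: 45.0
```

>>> {"api": "apply_moves", "payload": {
  "deltas": "0 0 0.03 0 0 0 -1; 0 0 0 0 0 0 -1; 0 0 0 0 0 0 -1"
}}

```text
t: 33.73
tool_pos: [0.4941, 0.0166, 0.0236]
ee_rot: [1.0, -0.0, 0.0, 0.0]
force: [-1.4, -0.4, 5.2]
width: 0.0657
grasp_force: 45.0
```

Contact. I'll release, lift and check.

>>> {"api": "apply_moves", "payload": {
  "deltas": "0 0 0 0 0 0 0.6; 0 0 0 0 0 0 0.8; 0 0 0 0 0 0 1; 0 0 0 0 0 0 1; 0 0 0 0 0 0 1; 0 0 0 0 0 0 1; 0 0 -0.2 0 0 0 1; 0 0 -0.4 0 0 0 1"
}}

```text
t: 34.4
tool_pos: [0.4935, 0.0166, 0.0377]
ee_rot: [1.0, -0.0, -0.001, 0.0]
force: [0.9, 0.3, 0.2]
width: 0.0879
grasp_force: 0.0
```

>>> {"api": "apply_moves", "payload": {
  "deltas": "0 0 -0.8 0 0 0 1; 0 0 -1 0 0 0 1; 0 0 -1 0 0 0 1; 0 0 -1 0 0 0 1; 0 0 -1 0 0 0 1; 0 0 -1 0 0 0 1; 0 0 0 0 0 0 1; 0 0 0 0 0 0 1"
}}

```text
t: 35.07
tool_pos: [0.4949, 0.0166, 0.1848]
ee_rot: [1.0, -0.0, 0.002, -0.0]
force: [0.4, -0.1, -0.6]
width: 0.088
grasp_force: 0.0
```

```bash
python3 look.py w12 .012 .028
python3 - <<'E'
from h import *
i=grab("scene"); cv2.imwrite("pics/s2.png",i["pixels"][:,:,::-1])
E
```

```text
35.1167 [0.494  0.0166 0.1836] [ 1.e+00 -2.e-04  5.e-04 -0.e+00] 0.0885
0.012 [323. 204.] [0.5146 0.0141] [0.4956 0.0157] [0.082  0.1242] 89.9 0.0123
0.028 [323. 224.] [0.4944 0.0161] [0.4944 0.0161] [0.0658 0.1087] 89.9 0.0284
```

View pics/s2.png

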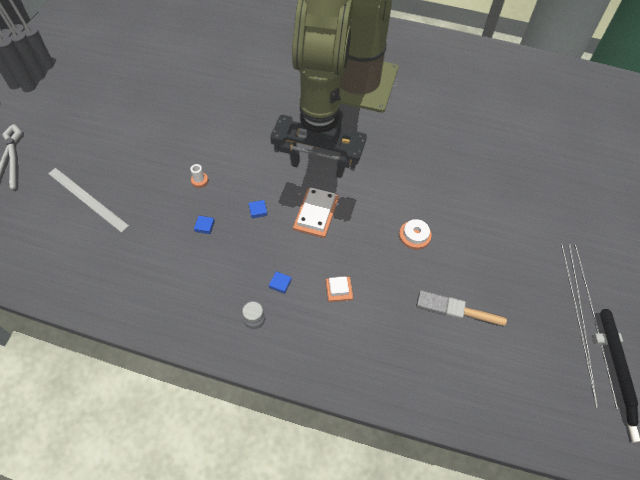

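The picture shows each part on its block: pipe (198,175), cap (340,287), flange (416,232), plate (316,212). The jar and brush haven't moved.

```bash
python3 -c "
from station import workorder
print(workorder.finish_job())"
```

```text
the job is handed in; nothing more can be done
None
```

The job is handed in: all four parts sit flat on their own blocks, centred within about 2 mm and lined up by the wrist camera, finished at about 35 s; no verdict was returned.

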